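# Close the solder pallet's clamp, slide it out to its line over the bench edge and hold it

## Task

A circuit board is loaded in the soldering pallet: first press the raised handle of the pallet's toggle clamp all the way down, so that the board is held. Then slide the pallet along the bench top, without lifting it, clamp end first out over the bench's long left-hand edge until the engraved line across it lies right along that edge and the board's underside can be reached for soldering. Out there the pallet tips off the bench by itself, so finish still holding it at its tail, where it has a pull handle, with the pallet flat, square to the edge and still; leave the other things on the bench alone.

Things in the scene. Friction and masses are not known exactly. Their poses are not given: they have to be found in the camera images.
- pallet: Dark grey soldering pallet, a plate 90 wide (x) x 290 long (y) x 8 thick, 0.65 kg with clamp and board, loose on the bench top (z = 0). Origin: centre of its underside; +y to the clamp end, which goes out over the edge, -y to the tail with the pull handle. With its line at the edge its centre of mass is about 30 mm outside, so it tips unless the tail is held down (about 2 N at the pull handle).
- pallet_line (a point): Middle of the pale engraved line that runs straight across the pallet's top (along its x, full width, 2 mm broad), 12 mm tailward of the pallet's middle, on the top face (8 mm up). To be brought over the bench edge.
- pallet_grip (a point): Middle of the aluminium pull handle over the pallet's tail, 112 mm tailward of the pallet's middle: a flat-sided bar 14 wide (along the pallet's x), 62 long (along its y) and 16 high, on two feet at its ends, its middle 40 mm above the pallet's underside; both sides are clear.
- pallet_nest (a point): Where the underside of the circuit board lies in the pallet's pocket, 20 mm from the pallet's middle toward the clamp, 6 mm above its underside.
- circuit_board: Green circuit board 36 x 42 x 2 mm with a white connector 7 mm tall on it, lying loose in the pallet's pocket. Origin: centre of its underside.
- clamp (a joint): Angle of the toggle clamp's handle: 0 = clamped (flat, pointing along the pallet's +y), 0.9 to 1.05 rad = open (raised). Stays where it is left (friction 0.12 N m). As it goes down, the linked pressing bar with two rubber-tipped spindles comes down on the board; open, the bar stands upright 22 mm inward of the handle's hinge, up to 90 mm above the bench.
- clamp_hinge (a point): Hinge of the clamp handle, on the pallet's middle line, 92 mm from its middle toward the clamp end, 32 mm above its underside; the hinge axis runs along the pallet's x. The handle is 77 mm long from here with a black round grip 17 mm thick on its outer 50 mm.
- clamp_grip (a point): Point on the top side of the clamp handle's grip, 55 mm from the hinge, where it is pressed (moves with the handle; at 0 it is 40 mm above the bench). About 3 N there moves it.
- bench_edge (a point): A point on the bench's long left-hand edge, at the height of the bench top; the edge is straight and runs along world x (y = 0.28 all along), the bench lies on its -y side and there is only open air beside the work beyond it. Its axes are the world's.
- solder_reel: Bystander: pale reel of solder wire, 50 mm across, 28 tall. Origin under its middle.
- flux_bottle: Bystander: cream bottle with a black pointed cap, 36 mm across, 94 tall. Origin under its middle.
- loupe: Bystander: black eye loupe, 47 mm across, 36 tall. Origin under its middle.
There are look-alikes about, which are no part of the job. Of the things that look like the circuit_board, the middle-sized one is meant.

How it is judged:
By the outcome, as a careful person would: the job done as asked, in the order asked, and still so for the second after the job is handed in, while the arm keeps its last pose, push and grip.
It also fails if it takes over 51 s, if anything falls off the work surface, if the arm or the gripper's body presses on something with over 40 N, if the wrist force passes 120 N, or if a joint passes its speed limit or range.

## Robot

A 7-joint arm with a two-finger parallel gripper is mounted at the origin on a cart in front of the work surface, level with it; the furniture and walls round the work are solid. World frame = base frame: x ahead of the robot, y to its left, z up, the work surface at z = 0. Lengths are in m, angles in rad, forces in N, time in s.
With the tool pointing down it reaches from about 0.425 to 0.875 m from the base axis. Payload 4.7 kg.
Tool frame: the origin (TCP) lies at the very end of the fingers, on their centre line; the grasp point (between the pads) lies 19 mm behind it; z points along the fingers, y is the line along which they close (so a half turn about z gives the same grasp; the last joint's range is limited). The gripper opens to 87 mm and grips with 3 to 60 N. Pads are 19 mm wide; open, the fingers measure 117 mm over their backs; the gripper's body (75 mm by 190 mm) begins 51 mm behind the grasp point.
Start: joints at [-1.166, 0.321, -0.07, 1.45, 0.023, 1.371, -0.057], TCP at [0.248, 0.601, 0.223] pointing down, gripper open.
Joint ranges: [-2.86, 2.86], [-0.3, 2.09], [-1.38, 1.24], [0.06, 2.45], [-1.56, 4.7], [0.09, 2.05], [-2.69, 2.69]. Speed limits (rad/s): [2.57, 2.57, 3.14, 3.14, 3.14, 3.14, 3.14].

## Interface

Orientations are given as a rotation vector (axis times angle).
In Python, from bench import ctrl, get_image, job gives the robot as it stands.
- The arm moves only by the shell command python3 -m crank 'ROWS' [FORCE]. ROWS is JSON, a list that holds one entry, the list of rows, each a list of 5 numbers: the shift along the tool's x, y, z in mm, then the turn about the tool's z in rad, then the closure, from -1 (fully open) to 1 (shut), so that 0 is half open. A call has 1 to 10 rows; each row shifts and turns the commanded pose from where the row before left it, along the tool's axes as they then stand; what a row does not reach is not made up. A row lasts 1/12 s, in which the tool goes at most 41.7 mm and 7.16 degrees, less where a joint would pass 70% of its speed; a pose out of reach is approached as far as the arm can. A call with a gripper value outside its range is refused whole. The fingers move at their own pace and stop on an object; FORCE is the grip in N (left out, the last holds). Time passes only in rows, so rows that do not move let the fingers close. It gives the time, the measured TCP pose, the force, the opening and the grip force at its end, in the units of the state.
- ctrl.get_state(): the state, without advancing time (a new reading comes with each control period).
- get_image(name): name is "scene" or "top" or "wrist"; returns a dict with "pixels" (480x640x3 uint8, red, green, blue), "fx", "fy", "cx", "cy" (pixels), "T" (4x4, takes a point from camera to world coordinates); the wrist camera has in their place "T_tool_cam" (4x4, takes a point from camera to tool coordinates, whose origin is the TCP and whose axes are the flange's). Camera axes: x right, y down, z forward; pixel columns grow to the right and rows downward; lengths in m; the calibration is good to about 2 mm. The wrist camera is an equidistant fisheye: a pixel r from the principal point sees the ray r / f radians off the axis. A picture is of the moment at which its call begins: read the wrist's pose just before it. There is no depth.
- job.close_job(): hands the job in; it is judged then, once.
The state is a dict: "time": time; "joint_positions": joint angles; "qd": joint speeds; "joint_torque": joint torques, N m; "position": TCP position; "tool_rot": TCP orientation; "ft_force": force on the tool from outside, world axes, zero at the start; "torque": the same for the moment, N m; "grip_width": opening from 0.0 (shut) to 1.0 (fully open); "grip_force": force on a finger pad.
Only numpy, scipy, OpenCV 4.12 (cv2) and the standard library are available. Lean on these libraries where they do the work, as an engineer would, in place of code of your own. Each camera call takes 0.05 s, during which the arm holds its last target. There are 200 camera calls.

## Working session

There is one attempt and no reset: what is moved stays moved. The work goes in short steps, Python scripts to look and compute and a shell command to move; the robot and the scene stay as the last step left them, time stands still between calls to the robot, and variables do not carry over. Pictures are saved under pics/ and viewed, at most 10 in all, crops included, and the job is handed in when it is done.

```bash
ls; mkdir -p pics
python3 - <<'E'
from bench import ctrl,get_image
import cv2,numpy as np
s=ctrl.get_state();print({k:np.round(v,3).tolist() for k,v in s.items()})
for n in("top","scene"):
    g=get_image(n);cv2.imwrite(f"pics/{n}0.png",g["pixels"][:,:,::-1]);print(n,g["fx"],g["fy"],g["cx"],g["cy"],np.round(g["T"],4).tolist())
E
```

```text
pics
{'time': 0.0, 'joint_positions': [-1.166, 0.322, -0.07, 1.452, 0.023, 1.371, -0.057], 'qd': [0.0, -0.0, -0.001, 0.0, 0.001, -0.0, 0.001], 'joint_torque': [-0.0, -49.129, -0.404, -31.252, -0.064, 0.044, 0.0], 'position': [0.247, 0.6, 0.221], 'tool_rot': [-0.61, -3.082, 0.003], 'ft_force': [0.209, -0.069, -0.092], 'torque': [-0.035, 0.045, 0.036], 'grip_force': 0.0, 'grip_width': 0.999}
top 556.2921326947525 556.2921326947525 313.8422696127367 244.30474767068762 [[-0.0122, -0.9967, 0.0803, 0.4405], [-0.9996, 0.0142, 0.0245, -0.0009], [-0.0255, -0.08, -0.9965, 1.1614], [0.0, 0.0, 0.0, 1.0]]
scene 582.7316628631169 582.7316628631169 325.17473802351986 234.88758649398235 [[0.708, -0.4806, 0.5175, 0.0573], [-0.706, -0.4975, 0.504, -0.4787], [0.0152, -0.7222, -0.6915, 0.7444], [0.0, 0.0, 0.0, 1.0]]
```

View pics/top0.png

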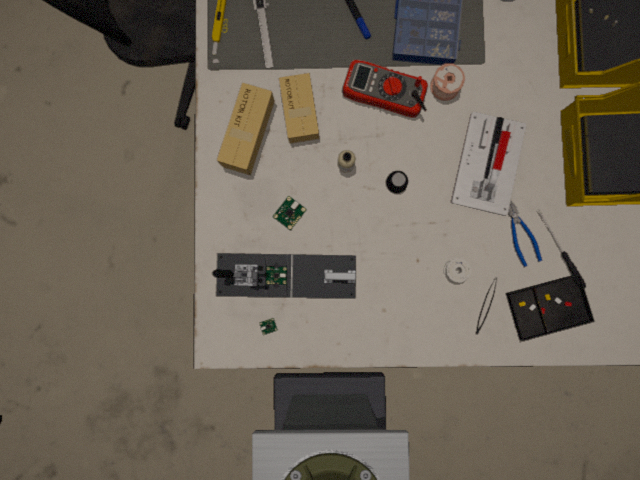

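View pics/scene0.png

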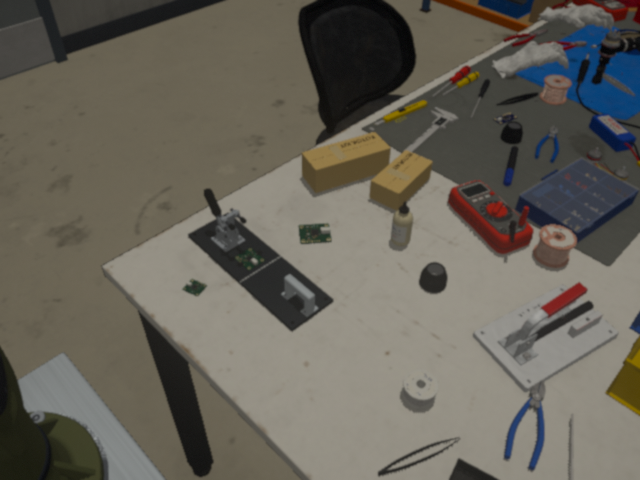

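Run:
```python
import cv2
a=cv2.imread("pics/top0.png")[235:315,190:370];cv2.imwrite("pics/topc.png",cv2.resize(a,None,fx=4.4,fy=4.4,interpolation=3))
a=cv2.imread("pics/scene0.png")[180:335,175:345];cv2.imwrite("pics/scc.png",cv2.resize(a,None,fx=3.8,fy=3.8,interpolation=3))
```

```text
(no output)
```

View pics/topc.png

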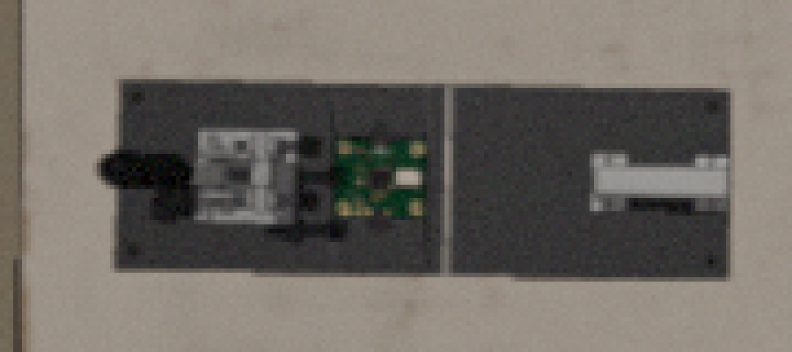

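View pics/scc.png

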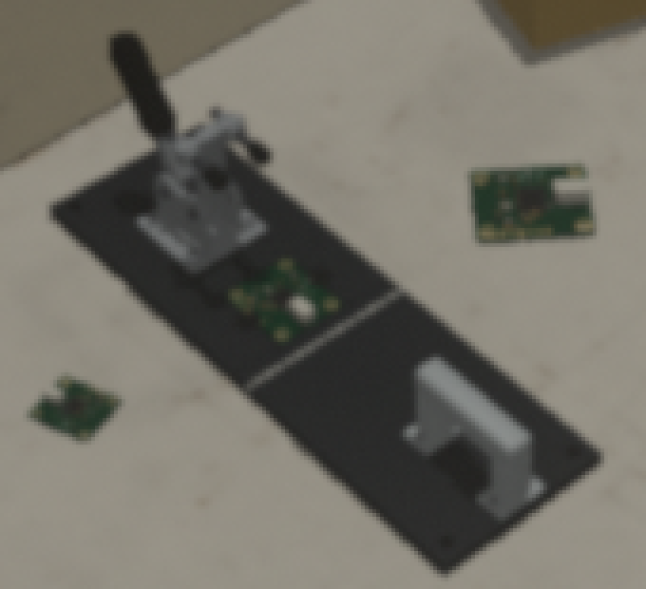

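The top crop shows the pallet with corners at crop px (121,81), (729,91), (728,278) and (115,270), and the line at x≈447. The pull bar's top spans (593–727, 165–195) and the handle tip is near (105,168). The scene crop shows the handle raised, with its tip at (125,38), line ends at (248,387) and (403,292), and the bar top at (418,365), (436,357), (530,437) and (509,447).

```bash
cat > h.py <<'E'
import numpy as np,cv2
TOP=(556.292,313.842,244.305,np.array([[-0.0122,-0.9967,0.0803,0.4405],[-0.9996,0.0142,0.0245,-0.0009],[-0.0255,-0.08,-0.9965,1.1614]]))
SC=(582.732,325.175,234.888,np.array([[0.708,-0.4806,0.5175,0.0573],[-0.706,-0.4975,0.504,-0.4787],[0.0152,-0.7222,-0.6915,0.7444]]))
def ray(c,u,v):
    f,cx,cy,T=c;d=T[:,:3]@np.array([(u-cx)/f,(v-cy)/f,1]);return T[:,3],d/np.linalg.norm(d)
def onz(c,p,z):
    o,d=ray(c,*p);return o+d*(z-o[2])/d[2]
def tri(p,q):
    o1,d1=ray(TOP,*p);o2,d2=ray(SC,*q)
    s=np.linalg.lstsq(np.c_[d1,-d2],o2-o1,rcond=None)[0];a,b=o1+s[0]*d1,o2+s[1]*d2
    return (a+b)/2,np.linalg.norm(a-b)
t=lambda x,y:(190+(x+.5)/4.4-.5,235+(y+.5)/4.4-.5)
s=lambda x,y:(175+(x+.5)/3.8-.5,180+(y+.5)/3.8-.5)
E
python3 - <<'E'
from h import *
np.set_printoptions(precision=4,suppress=True)
print("edge",onz(TOP,t(22,100),0),onz(TOP,t(22,280),0))
print("corners top",[onz(TOP,t(*p),.008) for p in((121,81),(729,91),(728,278),(115,270))])
print("corners sc",[onz(SC,s(*p),.008) for p in((52,210),(601,458),(445,573))])
print("line top",[onz(TOP,t(*p),.008) for p in((448,87),(446,274))],"sc",[onz(SC,s(*p),.008) for p in((403,292),(248,387))])
for n,a,b in(("line far",(448,87),(403,292)),("line near",(446,274),(248,387)),("bar c",(660,180),(473,401)),("bar tail",(727,180),(520,442)),("bar in",(593,180),(427,361)),("tip",(106,169),(125,42)),("root grip",(180,172),(160,135)),("board conn",(408,176),(302,303))):print(n,*tri(t(*a),s(*b)))
E
```

```text
edge [0.5102 0.2787 0.    ] [0.4245 0.2783 0.    ]
corners top [array([0.5181, 0.2296, 0.008 ]), array([ 0.5094, -0.0582,  0.008 ]), array([ 0.4217, -0.0562,  0.008 ]), array([0.4288, 0.2323, 0.008 ])]
corners sc [array([0.4294, 0.2309, 0.008 ]), array([ 0.5083, -0.06  ,  0.008 ]), array([ 0.4189, -0.0582,  0.008 ])]
line top [array([0.5131, 0.0743, 0.008 ]), array([0.4251, 0.0761, 0.008 ])] sc [array([0.5135, 0.0735, 0.008 ]), array([0.4252, 0.0775, 0.008 ])]
line far [0.5134 0.0741 0.0076] 0.0008207804725394252
line near [0.4248 0.0762 0.0094] 0.000714157196942905
bar c [ 0.467  -0.0243  0.0486] 0.00021087971813012728
bar tail [ 0.4662 -0.0543  0.0485] 0.0010104652115015113
bar in [0.4678 0.0058 0.049 ] 0.0012319913369397192
tip [0.4747 0.2184 0.0933] 0.002287710273457941
root grip [0.4727 0.194  0.053 ] 0.0013043595413825659
board conn [0.4707 0.0931 0.017 ] 0.0008907694857693225
```

```bash
python3 -m crank '[[[0,0,0,0.121,1],[0,0,0,0.121,1],[0,0,0,0.121,1],[0,0,0,0.121,1],[0,0,0,0.121,1],[0,0,0,0.121,1],[0,0,0,0.121,1],[0,0,0,0.121,1],[0,0,0,0.121,1],[0,0,0,0.121,1]]]' 15
python3 -m crank '[[[-40,23,0,0,1],[-40,23,0,0,1],[-40,22,0,0,1],[-40,22,0,0,1],[-40,22,0,0,1],[-40,22,0,0,1],[-40,22,0,0,1],[-40,22,0,0,1],[-40,22,0,0,1],[-30,18,0,0,1]]]'
```

```text
time: 0.93
position: [0.2475, 0.6007, 0.2219]
tool_rot: [2.261, 2.181, -0.002]
ft_force: [0.8, 0.0, -0.1]
grip_width: 0.324
grip_force: 0.0
time: 1.77
position: [0.4377, 0.234, 0.2224]
tool_rot: [2.256, 2.186, -0.0]
ft_force: [0.8, 0.2, -0.6]
grip_width: 0.001
grip_force: 0.0
```

```bash
python3 -m crank '[[[-19,17,0,0,1],[-19,17,0,0,1],[0,0,35,0,1],[0,0,35,0,1],[0,0,35,0,1],[0,0,0,0,1],[0,0,0,0,1]]]'
```

```text
time: 2.35
position: [0.4683, 0.1976, 0.1163]
tool_rot: [-2.254, -2.187, 0.007]
ft_force: [0.6, -0.1, 0.5]
grip_width: 0.009
grip_force: 0.0
```

```bash
python3 -m crank '[[[-2,5,10,0,1],[0,0,10,0,1],[0,0,10,0,1],[0,0,5,0,1],[2,0,4,0,1],[2,0,4,0,1],[2,0,3,0,1],[3,0,3,0,1]]]'
python3 -m crank '[[[4,0,4,0,1],[4,0,4,0,1],[4,0,4,0,1],[4,0,4,0,1],[3,0,3,0,1],[3,0,3,0,1]]]'
```

```text
time: 3.02
position: [0.4754, 0.2058, 0.0688]
tool_rot: [2.254, 2.188, 0.002]
ft_force: [0.9, -0.8, 3.0]
grip_width: 0.001
grip_force: 1.4
time: 3.52
position: [0.4752, 0.2275, 0.0459]
tool_rot: [-2.254, -2.188, 0.001]
ft_force: [0.6, -1.4, 1.3]
grip_width: 0.005
grip_force: 0.8
```

Run:
```python
from bench import get_image
import cv2
a=get_image("scene")["pixels"][:,:,::-1][150:335,150:370];cv2.imwrite("pics/s1.png",cv2.resize(a,None,fx=3.2,fy=3.2,interpolation=3))
```

```text
(no output)
```

View pics/s1.png

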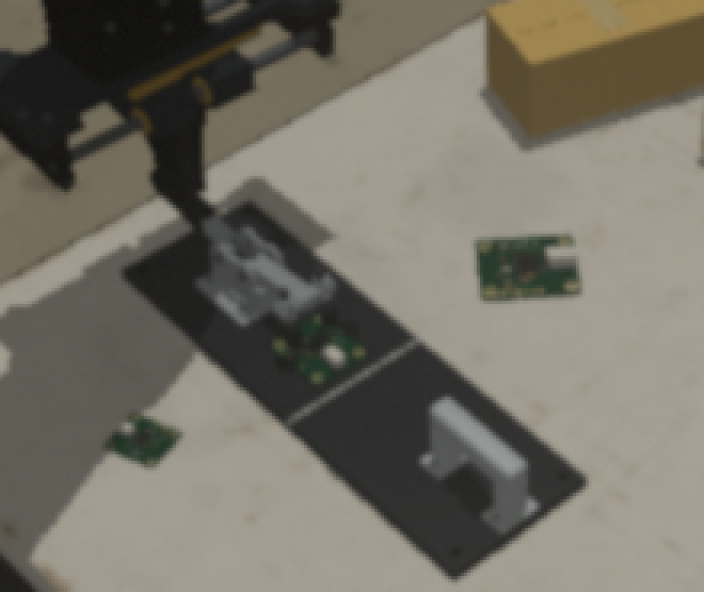

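The handle is nearly down: the bar has come down over the board around (320,300) and the finger is on the grip at (200,215). Next I press it to the stop.

```bash
python3 -m crank '[[[2,0,3,0,1],[0,0,3,0,1],[0,0,2,0,1],[0,0,0,0,1]]]'; python3 -m crank '[[[0,0,2,0,1],[0,0,0,0,1]]]'
```

```text
time: 3.9
position: [0.4758, 0.2301, 0.04]
tool_rot: [-2.253, -2.187, -0.002]
ft_force: [-3.5, -0.6, 10.9]
grip_width: 0.007
grip_force: 5.4
time: 4.07
position: [0.4758, 0.2302, 0.0397]
tool_rot: [-2.253, -2.186, -0.002]
ft_force: [-8.0, -3.1, 23.2]
grip_width: 0.007
grip_force: 11.3
```

```bash
python3 -m crank '[[[0,0,-20,0,1],[0,0,-40,0,1],[0,0,-30,0,0],[-36,-1,0,0,-0.4],[-36,-1,0,0,-0.4],[-36,-1,0,0,-0.4],[-36,-1,0,0,-0.4],[-36,-2,0,0,-0.4],[-36,-2,0,0,-0.4],[-36,-2,0,0,-0.4]]]'
python3 -m crank '[[[0,0,0,0,-0.4],[0,0,0,0,-0.4]]]'
python3 - <<'E'
from bench import get_image
import cv2
a=get_image("scene")["pixels"][:,:,::-1][150:335,150:370];cv2.imwrite("pics/s2.png",cv2.resize(a,None,fx=3.2,fy=3.2,interpolation=3))
a=get_image("top")["pixels"][:,:,::-1][225:325,180:380];cv2.imwrite("pics/t2.png",cv2.resize(a,None,fx=4,fy=4,interpolation=3))
E
```

```text
time: 4.9
position: [0.4577, -0.0237, 0.1265]
tool_rot: [-2.254, -2.188, -0.002]
ft_force: [1.2, -0.3, 0.3]
grip_width: 0.529
grip_force: 0.0
time: 5.07
position: [0.458, -0.0241, 0.1266]
tool_rot: [-2.26, -2.182, -0.002]
ft_force: [-0.2, 1.7, 1.0]
grip_width: 0.654
grip_force: 0.0
```

View pics/s2.png

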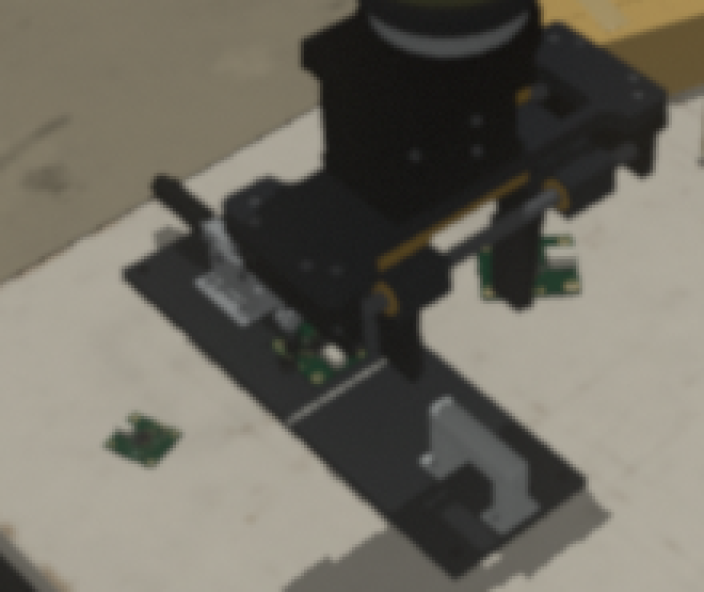

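View pics/t2.png

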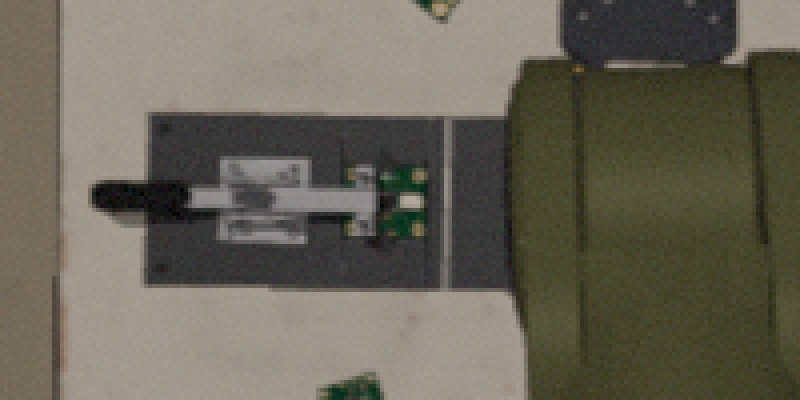

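The clamp is down with the bar on the board. In the top crop, the handle tip is at (93,196), its root at (188,198), and the line at (448,118)–(446,288). In the scene crop, the handle tip is at (157,186) and the bar top runs from (440,402) to (516,468). I'll check the handle angle numerically.

Run:
```python
from h import *
np.set_printoptions(precision=4,suppress=True)
t=lambda x,y:(180+(x+.5)/4-.5,225+(y+.5)/4-.5)
s=lambda x,y:(150+(x+.5)/3.2-.5,150+(y+.5)/3.2-.5)
print("tip",*tri(t(95,194),s(160,185)));print("root",*tri(t(186,196),s(208,222)))
print("line",[onz(TOP,t(*p),.008) for p in((448,118),(446,288))],"edge",onz(TOP,t(60,200),0))
print("sc line",onz(SC,s(290,422),.008), "bar in/near,in/far, tail far,tail near",[onz(SC,s(*p),.048) for p in((432,408),(452,397),(528,468),(512,472))])
```

```text
tip [0.4753 0.2531 0.0324] 0.0010060812851560947
root [0.4739 0.2058 0.0353] 0.00033044594653420736
line [array([0.5136, 0.0739, 0.008 ]), array([0.4256, 0.0758, 0.008 ])] edge [0.4739 0.2785 0.    ]
sc line [0.4256 0.0769 0.008 ] bar in/near,in/far, tail far,tail near [array([0.4625, 0.0046, 0.048 ]), array([0.4747, 0.0031, 0.048 ]), array([ 0.4697, -0.057 ,  0.048 ]), array([ 0.4623, -0.0534,  0.048 ])]
```

```bash
python3 -m crank '[[[0,9,15,0,-0.4],[0,0,35,0,-0.4],[0,0,35,0,-0.4],[0,0,20,0,-0.4],[0,0,0,0,-0.4]]]'; python3 -m crank '[[[0,0,0,0,0.2],[0,0,0,0,0.6],[0,0,0,0,1],[0,0,0,0,1],[0,0,0,0,1],[0,0,0,0,1],[0,0,0,0,1],[0,0,0,0,1]]]' 30
```

```text
time: 5.58
position: [0.4633, -0.0211, 0.0173]
tool_rot: [-2.248, -2.188, 0.012]
ft_force: [-1.2, 0.1, -0.5]
grip_width: 0.699
grip_force: 0.0
time: 6.25
position: [0.4673, -0.0226, 0.0218]
tool_rot: [2.254, 2.188, 0.001]
ft_force: [0.0, 0.8, -0.2]
grip_width: 0.182
grip_force: 0.0
```

```bash
python3 -m crank '[[[0,0,0,0,1],[0,0,0,0,1],[0,0,0,0,1],[0,0,0,0,1]]]'
```

```text
time: 6.58
position: [0.4674, -0.0226, 0.0218]
tool_rot: [2.255, 2.188, 0.001]
ft_force: [-1.0, 0.2, 3.3]
grip_width: 0.155
grip_force: 30.0
```

```bash
python3 -m crank '[[[5,0,0,0,1],[10,0,0,-0.003,1],[12,0,0,-0.003,1],[12,0,0,-0.003,1],[12,0,0,-0.003,1],[12,0,0,-0.003,1],[12,0,0,-0.003,1],[12,0,0,-0.003,1],[10,0,0,-0.003,1],[3,0,0,0,1]]]'
python3 -m crank '[[[5,0,0,0,1],[12,0,0,0,1],[12,0,0,0,1],[12,0,0,0,1],[12,0,0,0,1],[12,0,0,0,1],[12,0,0,0,1],[8,0,0,0,1],[4,0,0,0,1],[0,0,0,0,1]]]'
python3 - <<'E'
from bench import get_image
import cv2
a=get_image("top")["pixels"][:,:,::-1][225:325,100:260];cv2.imwrite("pics/t3.png",cv2.resize(a,None,fx=5,fy=5,interpolation=3))
E
```

```text
time: 7.42
position: [0.4696, 0.0768, 0.0218]
tool_rot: [2.226, 2.214, -0.001]
ft_force: [1.1, -6.8, 4.5]
grip_width: 0.16
grip_force: 30.0
time: 8.25
position: [0.4701, 0.1652, 0.0218]
tool_rot: [2.227, 2.214, -0.002]
ft_force: [0.5, -3.6, 4.7]
grip_width: 0.152
grip_force: 30.0
```

View pics/t3.png

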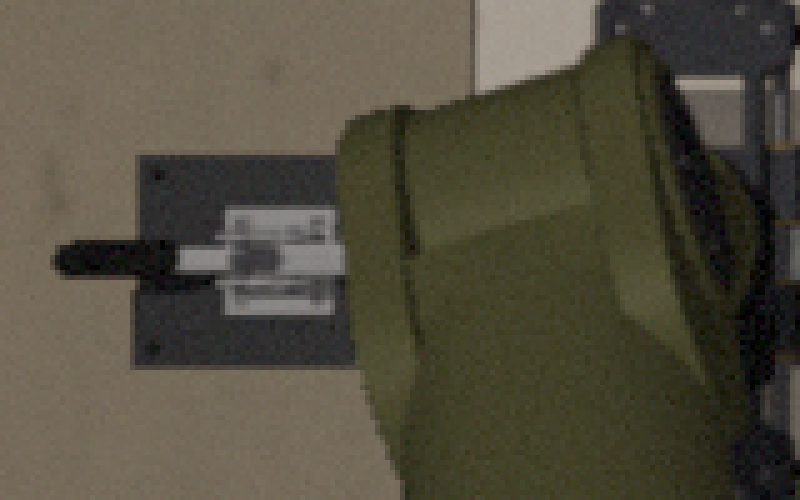

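The top crop shows the clamp end of the pallet out over the edge. Its end runs (136,155)–(132,368), and the bench edge is at x≈475. The arm hides the line.

Run:
```python
from h import *
from bench import get_image
np.set_printoptions(precision=4,suppress=True)
t=lambda x,y:(100+(x+.5)/5-.5,225+(y+.5)/5-.5)
c=[onz(TOP,t(*p),.008) for p in((136,155),(132,368))];print(c,onz(TOP,t(475,60),0))
# subpixel end edge and bench edge
g=get_image("top")["pixels"].astype(float).mean(2)
def fit(rows,c0,c1,z):
    P=[]
    for r in rows:
        d=-np.diff(cv2.GaussianBlur(g,(1,5),0)[r,c0:c1]); d=np.clip(d if d.max()>-d.min() else -d,0,None);d[d<d.max()*.4]=0
        P.append(onz(TOP,(c0+.5+(d*np.arange(len(d))).sum()/d.sum(),r),z))
    P=np.array(P);k=np.polyfit(P[:,0],P[:,1],1);return k,np.polyval(k,.4715),np.abs(np.polyval(k,P[:,0])-P[:,1]).max()
print("end",fit([*range(258,268),*range(284,296)],118,136,.008))
print("bench",fit(range(150,240),188,202,0))
a=get_image("scene")["pixels"][:,:,::-1][150:280,100:300];a=cv2.resize(a,(800,520),interpolation=3);cv2.imwrite("pics/s4.png",a)
```

```text
[array([0.5153, 0.4197, 0.008 ]), array([0.4264, 0.4201, 0.008 ])] [0.554 0.279 0.   ]
end (array([-0.0222,  0.4302]), np.float64(0.41973939588001413), np.float64(0.000377033177264785))
bench (array([0.0051, 0.2758]), np.float64(0.27824261253827165), np.float64(0.002691798533952572))
```

View pics/s4.png

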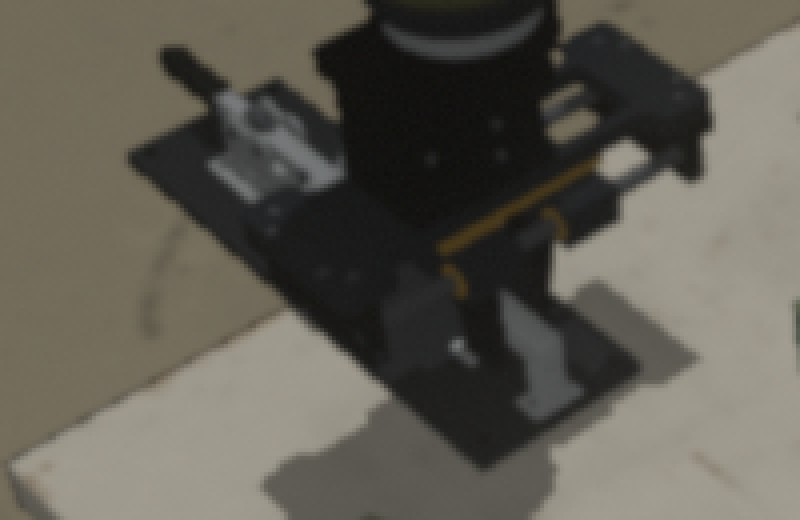

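The scene crop shows the gripper on the pull handle, with the pallet flat and overhanging. The body hides the line here too. I'll slide most of the rest, then look with the wrist camera.

```bash
python3 -m crank '[[[4,0,0,0,1],[6,0,0,0,1],[3,0,0,0,1],[1,0,0,0,1],[0,0,0,0,1],[0,0,0,0,1]]]'
python3 - <<'E'
from bench import get_image,ctrl
import cv2,numpy as np,pickle
s=ctrl.get_state();g=get_image("wrist");pickle.dump((s,g),open("w.pkl","wb"))
print({k:(np.round(v,4).tolist()) for k,v in g.items() if k!="pixels"},s["position"],s["tool_rot"],s["ft_force"])
cv2.imwrite("pics/w5.png",g["pixels"][:,:,::-1])
E
```

```text
time: 8.9
position: [0.4702, 0.1781, 0.0218]
tool_rot: [2.228, 2.212, -0.002]
ft_force: [0.3, -6.5, 7.3]
grip_width: 0.154
grip_force: 30.0
{'fx': 371.6483, 'fy': 371.6483, 'cx': 316.8817, 'cy': 237.4928, 'T_tool_cam': [[0.0007, -0.9656, -0.2601, 0.0724], [1.0, 0.0006, 0.0005, -0.0005], [-0.0004, -0.2601, 0.9656, -0.1616], [0.0, 0.0, 0.0, 1.0]]} [0.47017215 0.17814008 0.02175671] [ 2.22847986  2.21200859 -0.00240616] [ 0.26653742 -6.51356249  7.29358037]
```

View pics/w5.png

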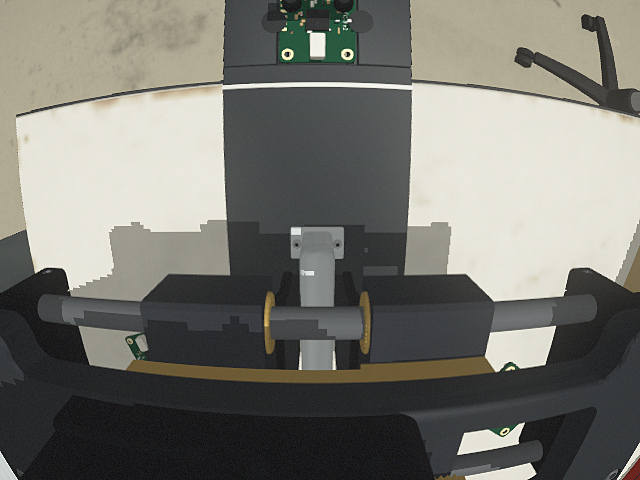

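The wrist picture shows the pale line across the pallet at row ≈86 (columns 223–411), with the bench edge beside it at row ≈87 on the left and ≈82 on the right. I'll refine these by subpixel.

```bash
cat > w.py <<'E'
import numpy as np,cv2,pickle
from scipy.spatial.transform import Rotation as R
np.set_printoptions(precision=4,suppress=True)
s,g=pickle.load(open("w.pkl","rb"));im=g["pixels"].astype(float).mean(2)
Rt=R.from_rotvec(s["tool_rot"]).as_matrix();T=np.array(g["T_tool_cam"])
def pt(u,v,z):
    a=np.array([u-g["cx"],v-g["cy"]])/g["fx"];r=np.hypot(*a)
    d=Rt@T[:3,:3]@np.r_[a/r*np.sin(r),np.cos(r)];o=Rt@T[:3,3]+s["position"];return o+d*(z-o[2])/d[2]
def line(cols,z):
    P=[]
    for c in cols:
        p=np.clip(im[76:97,c]-120,0,None);P.append(pt(c,76+(p*np.arange(21)).sum()/p.sum(),z))
    return np.array(P)
def edge(cols):
    P=[]
    for c in cols:
        p=im[70:110,c];m=int(np.argmax(np.diff(p)));lo,hi=p[m-1:m+1].min(),p[m+3];i=m+(( (lo+hi)/2-p[m])/(p[m+1]-p[m]))
        P.append(pt(c,70+i,0))
    return np.array(P)
for n,P in(("line",line(range(230,406),.008)),("edgeL",edge(range(140,218))),("edgeR",edge(range(418,500))),("edge",edge([*range(140,218),*range(418,500)]))):
    k=np.polyfit(P[:,0],P[:,1],1);print(n,P[:,0].min(),P[:,0].max(),"slope",k[0],"y@.4715",np.polyval(k,.4715),"res",np.abs(np.polyval(k,P[:,0])-P[:,1]).max())
for c in(180,210,317,425,460):print(c,im[78:98,c].astype(int))
E
python3 w.py
```

```text
line 0.42954525206540745 0.5120601154571518 slope -0.008302858029178604 y@.4715 0.2769222636419888 res 9.724065007921112e-05
edgeL 0.3780288630009728 0.42100050552834006 slope 0.006063498137505477 y@.4715 0.2809305367947031 res 0.00013102362499695097
edgeR 0.5207034040186037 0.5662726833088482 slope 0.0010548664954760044 y@.4715 0.2803686390987001 res 0.00016932841120681497
edge 0.3780288630009728 0.5662726833088482 slope -0.0002563583822767852 y@.4715 0.28047044280735184 res 0.00023124341325686526
180 [166 165 167 165 169 174 160  62  65 111 188 195 163 175 183 186 192 196
 203 208]
210 [167 168 170 182  59  60 116 194 183 159 168 174 180 185 196 199 208 216
 220 226]
317 [ 83  83  79  59 211 245 240 244 216  60  78  82  80  85  79  79  81  80
  82  81]
425 [169 179 101  74  75 141 201 219 221 226 226 224 225 226 225 224 226 226
 227 227]
460 [169 166 168 172 176 152  73  65 161 198 223 224 227 227 228 227 227 227
 226 228]
```

```bash
cat > snap.py <<'E'
from bench import get_image,ctrl
import pickle
s=ctrl.get_state();pickle.dump((s,get_image("wrist")),open("w.pkl","wb"))
E
python3 -m crank '[[[1,0,0,-0.004,1],[1,0,0,-0.005,1],[1,0,0,0,1],[0.5,0,0,0,1],[0,0,0,0,1],[0,0,0,0,1],[0,0,0,0,1]]]'; python3 snap.py; python3 w.py
```

```text
time: 9.53
position: [0.4704, 0.1812, 0.0218]
tool_rot: [2.219, 2.221, -0.002]
ft_force: [0.4, -8.1, 6.4]
grip_width: 0.158
grip_force: 30.0
line 0.42896518091773317 0.5114789968590422 slope -0.0022321479922239812 y@.4715 0.27998925128148466 res 8.765645573871605e-05
edgeL 0.37744641247901684 0.42040857378095264 slope 0.0047837752181680284 y@.4715 0.28084624647269685 res 0.0001573004893797858
edgeR 0.5200924005892451 0.56567928038617 slope 0.0012116744018059616 y@.4715 0.28041279684185316 res 7.080283764188122e-05
edge 0.37744641247901684 0.56567928038617 slope 6.879096147510524e-05 y@.4715 0.2805000062541237 res 0.00022623804247945412
180 [165 168 166 166 167 165 168 166 168 170 176  65  70  71 139 200 178 169
 179 183]
210 [170 168 168 167 167 169 169 178 123  69  70  95 193 191 147 166 172 179
 184 196]
317 [ 84  79  79  62 212 245 239 245 213  59  77  81  83  80  83  80  83  80
  81  82]
425 [169 169 169 168 168 167 168 177 129  60  79  70 178 205 220 222 226 227
 226 225]
460 [170 167 167 168 169 170 169 167 167 167 173 161  55  83  75 163 201 223
 223 227]
```

```bash
python3 -m crank '[[[0.5,0,0,-0.002,1],[0,0,0,0,1],[0,0,0,0,1],[0,0,0,0,1],[0,0,0,0,1],[0,0,0,0,1],[0,0,0,0,1],[0,0,0,0,1]]]'; python3 snap.py; python3 w.py | head -4
```

```text
time: 10.25
position: [0.4705, 0.1816, 0.0218]
tool_rot: [2.216, 2.223, -0.002]
ft_force: [1.5, -7.1, 7.3]
grip_width: 0.155
grip_force: 30.0
line 0.42886567810933585 0.5113902866531559 slope -0.0009266736909802396 y@.4715 0.2803825838848943 res 9.637085613251051e-05
edgeL 0.37734543490552663 0.42030938934554873 slope 0.004663633175927461 y@.4715 0.2809578224496477 res 0.0001586408143328666
edgeR 0.5200060965271527 0.5656050914937087 slope 0.0028083274602557044 y@.4715 0.28036250897593973 res 8.178165381989011e-05
edge 0.37734543490552663 0.5656050914937087 slope -0.0002941428673478818 y@.4715 0.28059078097126683 res 0.0002081560432486973
```

The line is within about 0.2 mm of the edge and square to it within 0.001 rad. The pallet is still and held, so I'm handing the job in.

```bash
python3 -c "from bench import job;print(job.close_job())"
```

```text
the job is handed in; nothing more can be done
None
```

The job is handed in: I pressed the clamp handle fully down, then slid the pallet out until its line was within about 0.2 mm of the bench edge and square to it, and it is still held at the pull handle; the judge gave no verdict.

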